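# Find and release the latched lamp-channel key

### The arm

A 6-joint arm with a two-finger parallel gripper is mounted at the origin on the work surface. World frame = base frame: x ahead of the robot, y to its left, z up, the work surface at z = 0. Lengths are in mm, angles in rad, forces in N, time in s.
With the tool pointing down it reaches from about 425 to 925 mm from the base axis. Payload 12.5 kg.
Tool frame: the origin (TCP) lies at the very end of the fingers, on their centre line; the grasp point (between the pads) lies 19 mm behind it (env.hold_point_z is the distance from the TCP to the grasp point, in mm); z points along the fingers, x is the direction in which the jaws open and shut, and the axes are right-handed (so a half turn about z gives the same grasp; the last joint's range is limited). The gripper opens to 85 mm and grips with 20 to 120 N. Pads are 22 mm wide; open, the fingers measure 114 mm over their backs; the gripper's body (76 mm by 85 mm) begins 54 mm behind the grasp point. The pads swing forward as they close: fully open they stand 13 mm farther back than shut.
Start: joints at [-1.323, 0.491, 1.559, -0, 1.092, -0.106], TCP at [216.564, -586.298, 231.327] pointing down, gripper open.
Joint ranges: [-3.1, 3.1], [-0.84, 2.19], [0.05, 2.79], [-1.13, 4.28], [0.06, 2.93], [-2.69, 2.69]. Speed limits (rad/s): [2.22, 2.22, 2.79, 3.14, 3.14, 3.14].

### API

Orientations are given as a rotation vector (axis times angle).
In Python, from bench import get_state, vision, order, env gives the robot as it stands. The module is installed in compiled form; this text tells all that it offers.
- The arm moves only by the shell command python3 -m handwheel 'ROWS' [OPENING] [FORCE]. ROWS is JSON, one flat list of numbers, 4 for each row, row after row: the shift along the tool's x, y, z each as a share of 2.5 cm, from -1 to 1, then the turn about the tool's z as a share of 0.08 rad, from -1 to 1. A call has 1 to 5 rows; each row shifts and turns the pose as measured when the row begins, along the tool's axes as they then stand; what a row does not reach is not made up. A row lasts 1/12 s, in which the tool goes at most 41.7 mm and 7.16 degrees, less where a joint would pass 70% of its speed; a pose out of reach is approached as far as the arm can. A call with a number of a shift or a turn outside -1 to 1 is refused whole. A call with a gripper value outside its range is refused whole. OPENING is the gripper command: -1 is fully open, 1 is shut, values between are in proportion, set as the call begins (- or left out, the last holds). The fingers move at their own pace and stop on an object; FORCE is the grip in N (left out, the last holds). Time passes only in rows, so rows that do not move let the fingers close. It gives the time, the measured TCP pose, the force and the opening at its end, in the units of the state.
- get_state(): the state, without advancing time (a new reading comes with each control period).
- vision.capture(name): name is "scene" or "side" or "wrist"; returns the picture (384x512x3 uint8, blue, green, red); there is no depth.
- vision.get_calibration(name): a dict with "fov_y" (degrees; the focal length in pixels is half the picture's height over the tangent of half this angle, whatever the lens; pixels are square), "cx", "cy" (the principal point, pixels), "rvec" (rotation vector, rad) and "tvec" (3), from world to camera coordinates, as OpenCV has them. Camera axes: x right, y down, z forward; pixel columns grow to the right and rows downward; lengths in mm; the calibration is good to about 2 mm. The wrist camera is an equidistant fisheye: a pixel r from the principal point sees the ray r / f radians off the axis. A picture is of the moment at which its call begins: read the wrist's pose just before it. get_calibration takes no time and is no camera call; for the wrist camera it gives the pose at the moment of the call.
- order.job_done(): hands the job in, once; it reports no verdict.
The state is a dict: "time": time; "qpos": joint angles; "qd": joint speeds; "tau": joint torques, N m; "tcp_pos": TCP position; "tcp_rot": TCP orientation; "contact_force": force on the tool from outside, world axes, zero at the start; "ft_torque": the same for the moment, N m; "width": finger opening in mm.
Only numpy, scipy, OpenCV 4.12 (cv2) and the standard library are available. Lean on these libraries where they do the work, as an engineer would, in place of code of your own. Each camera call takes 0.05 s, during which the arm holds its last target.

### The job

One of the four keys on the lamp selector beside the microscope has been left latched down, so that its channel would light at the next start. Tap the four keys lightly one after the other, from the leftmost to the rightmost as seen from the robot, without pushing a standing key as low as the latched one and without releasing the latched one yet; then press the latched key until its catch lets go and leave all four keys standing up. Only touch the keys with the fingers; pick nothing up and leave the things around the selector where they are.

Things in the scene. Friction and masses are not known exactly. Their poses are not given: they have to be found in the camera images.
- selector: beige sheet-metal lamp-channel selector box, fixed to the bench, 150 mm (x) by 260 mm (y), flat deck 60 mm above the table; origin at the centre of its underside, z up, x away from the robot, y along the key row, to the robot's left; it is turned by up to 0.3 rad. The key row runs along y at x = -30 mm.
- place_1 (a point): point on the deck under the middle of the leftmost key (as seen from the robot, left is +y), 60 mm above the table; the places are 55 mm apart
- place_2 (a point): point on the deck under the middle of the second key (as seen from the robot, left is +y), 60 mm above the table; the places are 55 mm apart
- place_3 (a point): point on the deck under the middle of the third key (as seen from the robot, left is +y), 60 mm above the table; the places are 55 mm apart
- place_4 (a point): point on the deck under the middle of the rightmost key (as seen from the robot, left is +y), 60 mm above the table; the places are 55 mm apart
- key_a: one of the four identical dark grey key caps, 30 mm (x) by 32 mm (y), flat on top; origin at the centre of its top face. Which cap stands at which place of the row, and which one is latched, change from run to run. Standing up, its top is 73 mm above the table (13 mm above the deck); latched, 67 mm (7 mm above the deck). Full downstroke 10 mm (top 63 mm above the table).
- key_b: like key_a. Springs of all four: a standing key starts to give at about 1 N, is 6 mm down at 3.1 N and fully (10 mm) down at 4.5 N; let go, it jumps up (while the lamp is off it does not latch). Whichever key is latched does not give below about 3 N; pressed 2.5 mm further (8.5 mm below standing height, about 4 N) its catch lets go, and once the finger leaves it jumps up level with the rest.
- key_c: like key_a and key_b.
- key_d: like key_a and key_b.
- objective: bystander: loose steel microscope objective standing on the back half of the deck, 30 mm across, 34 mm tall; origin at its foot
- oil_bottle: bystander: loose amber oil bottle standing on the back half of the deck, 24 mm across, 42 mm tall; origin at its foot
- petri_dish: bystander: pale round dish with lid, 92 mm across, 15 mm tall, beside the selector's left end; origin at its underside
- mouse: bystander: dark computer mouse, 105 x 60 x 31 mm, beside the selector's right end; origin at its underside
- slide_box: bystander: white slide box, 33 x 81 x 24 mm, on the table between the robot and the selector; origin at its underside
- tip_box: bystander: blue box, 85 x 120 x 55 mm, beyond the selector; origin at its underside
- pen_cup: bystander: grey cup, 72 mm across, 85 mm tall, beyond the selector; origin at its underside

How it is judged:
By the outcome, as a careful person would: the job done as asked, in the order asked, and still so for the second after the job is handed in, with the robot touching nothing.
It also fails if it takes over 45 s, if anything falls off the work surface, if the arm or the gripper's body presses on something with over 40 N, if the wrist force passes 120 N, or if a joint passes its speed limit or range.

## Working session

There is one attempt and no reset: what is moved stays moved. The work goes in short steps, Python scripts to look and compute and a shell command to move; the robot and the scene stay as the last step left them, time stands still between calls to the robot, and variables do not carry over. Pictures are saved under pics/ and viewed, and the job is handed in when it is done.

```bash
mkdir -p pics; cat > h.py <<'E'
import numpy as np,cv2
from bench import get_state,vision,order,env
def ray(cal,u,v,fish=False):
    f=192/np.tan(np.radians(cal["fov_y"])/2)
    x,y=(u-cal["cx"])/f,(v-cal["cy"])/f
    if fish:
        r=np.hypot(x,y); d=np.array([x/r*np.sin(r),y/r*np.sin(r),np.cos(r)]) if r>0 else np.array([0,0,1.])
    else: d=np.array([x,y,1.])
    R=cv2.Rodrigues(np.array(cal["rvec"],float))[0]
    return -R.T@np.array(cal["tvec"],float).ravel(),R.T@d
def at(cal,u,v,z,fish=False):
    o,d=ray(cal,u,v,fish); return o+d*(z-o[2])/d[2]
def proj(cal,p):
    f=192/np.tan(np.radians(cal["fov_y"])/2)
    R=cv2.Rodrigues(np.array(cal["rvec"],float))[0]
    c=R@np.array(p,float)+np.array(cal["tvec"],float).ravel()
    return c[:2]/c[2]*f+[cal["cx"],cal["cy"]]
E
python3 - <<'E'
from h import *
s=get_state();print({k:np.round(v,3) for k,v in s.items()},env.hold_point_z)
for n in("scene","side","wrist"):
    c=vision.get_calibration(n);print(n,c)
    cv2.imwrite(f"pics/{n}0.png",vision.capture(n))
E
```

```text
{'time': np.float64(0.0), 'qpos': array([-1.323,  0.492,  1.559, -0.   ,  1.092, -0.106]), 'qd': array([ 0.002,  0.001,  0.001,  0.   , -0.001,  0.001]), 'tau': array([ 1.0000e-03, -6.1844e+01, -2.6159e+01, -0.0000e+00,  4.0000e-03,
       -0.0000e+00]), 'tcp_pos': array([ 216.488, -586.056,  230.719]), 'tcp_rot': array([-2.577e+00,  1.795e+00,  1.000e-03]), 'contact_force': array([-0.783, -0.37 ,  1.403]), 'ft_torque': array([ 0.017, -0.019,  0.007]), 'width': np.float64(85.251)} 18.700000000000003
scene {'fov_y': 48.21881626876151, 'cx': 253.3425431071887, 'cy': 182.34344362987426, 'rvec': array([ 2.30517316,  1.13206584, -0.34544855]), 'tvec': array([-388.86153188, -327.21511177, 1215.70983238])}
side {'fov_y': 49.045850606407754, 'cx': 260.44695077391106, 'cy': 197.31855670449858, 'rvec': array([ 0.91427404, -2.33145447,  1.2022157 ]), 'tvec': array([466.48883627, 265.85916376, 664.71413767])}
wrist {'fov_y': 65.70646984690485, 'cx': 253.98893493502328, 'cy': 192.71969823056935, 'rvec': array([-2.34364568,  1.63141521,  0.27618316]), 'tvec': array([-625.65478069,  -43.16583394,  380.80406361])}
```

View pics/scene0.png

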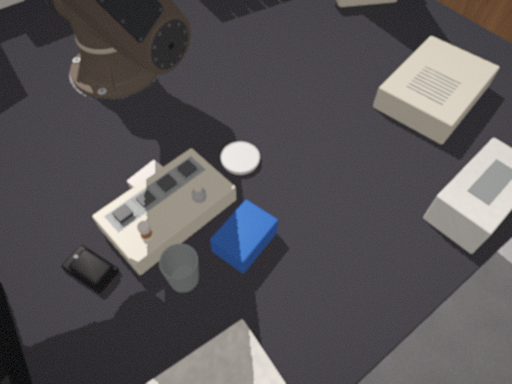

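View pics/side0.png

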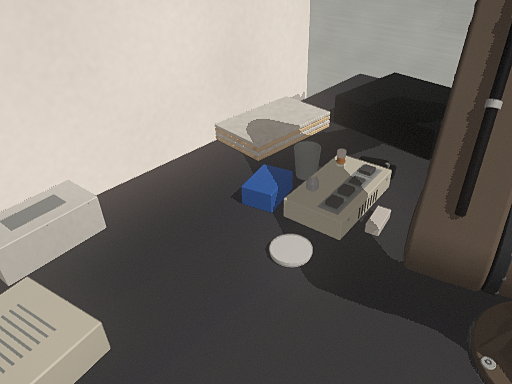

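The scene view shows the selector around (165,205) with its key row from (187,168) to (123,214). The side view shows it around (340,195). I'll enlarge both.

```bash
python3 - <<'E'
import cv2
a=cv2.imread("pics/scene0.png")[140:275,85:245];cv2.imwrite("pics/sc.png",cv2.resize(a,None,fx=4.4,fy=4.4,interpolation=cv2.INTER_CUBIC))
a=cv2.imread("pics/side0.png")[145:240,280:400];cv2.imwrite("pics/sd.png",cv2.resize(a,None,fx=6,fy=6,interpolation=cv2.INTER_CUBIC))
E
```

```text
(no output)
```

View pics/sc.png

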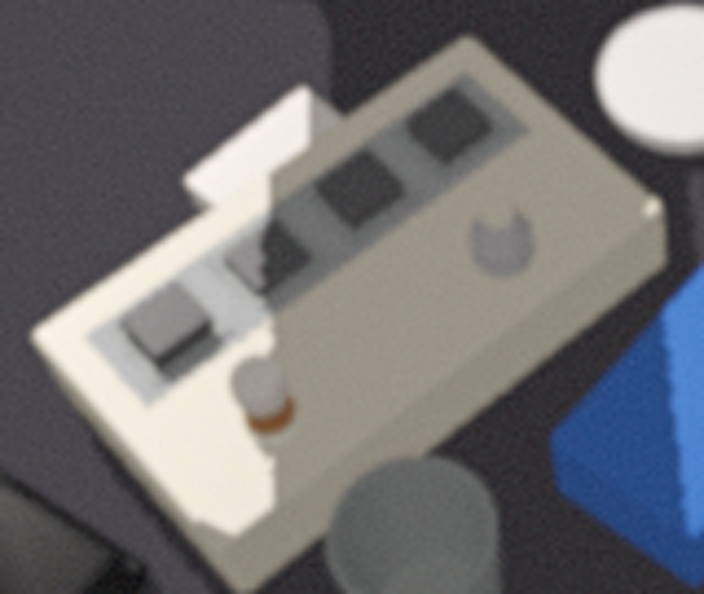

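View pics/sd.png

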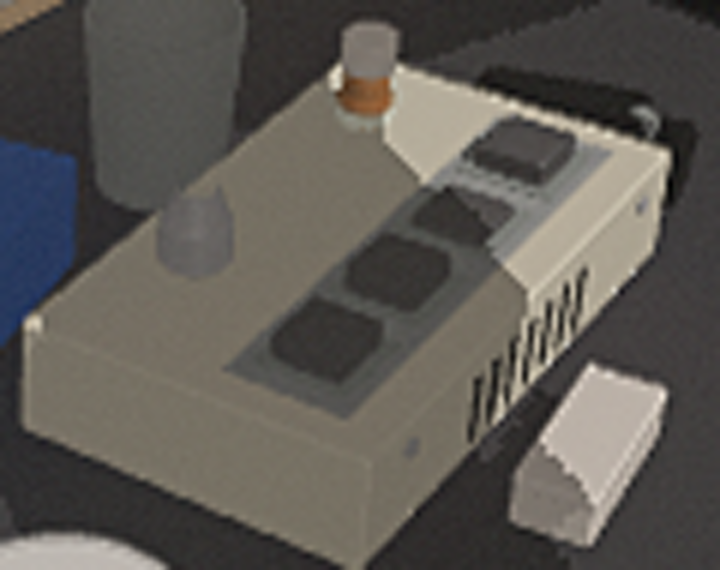

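View pics/wrist0.png

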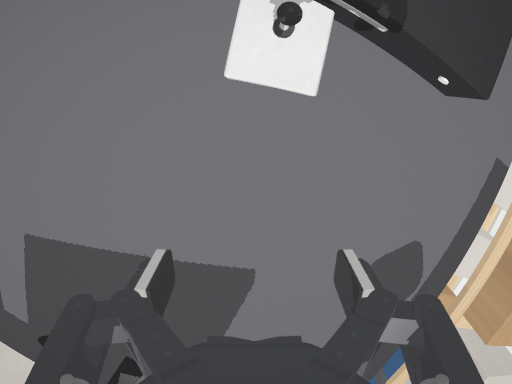

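```bash
python3 - <<'E'
from h import *
S=vision.get_calibration("scene");D=vision.get_calibration("side")
def sc(u,v,z): return at(S,u/4.4+85-.4,v/4.4+140-.4,z)[:2]
def sd(u,v,z): return at(D,u/6+280-.4,v/6+145-.4,z)[:2]
print("scene corners FL FR BL");
for p in[(468,38),(35,335),(658,205)]: print(sc(*p,60))
print("side FL FR BL")
for p in[(368,460),(668,152),(25,320)]: print(sd(*p,60))
print("keys scene"); 
for p,z in[((450,125),73),((360,190),73),((268,252),67),((166,322),73)]: print(sc(*p,z))
print("keys side")
for p,z in[((328,333),73),((398,266),73),((465,212),67),((525,146),73)]: print(sd(*p,z))
E
```

```text
scene corners FL FR BL
[424.63372315 -16.79681324]
[ 452.04524608 -270.99869403]
[567.87778821  -1.10530674]
side FL FR BL
[422.24945515 -13.79989014]
[ 448.16413468 -266.49361788]
[567.28441544   1.26508868]
keys scene
[475.30787798 -58.55830581]
[ 481.90704691 -113.55170365]
[ 482.02665327 -164.80464728]
[ 491.2632555  -221.35297111]
keys side
[467.27849319 -51.74822992]
[ 473.13517865 -105.27127656]
[ 479.78777823 -162.54930927]
[ 484.31611475 -212.37096487]
```

The third key from the left, at crop (268,252) in the scene and (465,212) in the side view, looks low. The deck corners from both cameras agree on yaw ≈ 0.106 and centre ≈ (512,-136). I'll move over with the fingers shut and check with the wrist camera.

```bash
python3 -m handwheel '[-1,-1,0,0.6,-1,-1,0,0.6,-1,-1,0,0.6,-1,-1,0,0.6,-1,-1,0,0.6]' 1 20
```

```text
time: 0.57
tcp_pos: [304.4, -432.9, 228.3]
tcp_rot: [-2.326, 2.111, 0.004]
contact_force: [1.1, -0.9, 0.0]
width: 25.2
```

```bash
cat > tr.py <<'E'
from h import *
import sys
s=get_state();R=cv2.Rodrigues(np.array(s["tcp_rot"],float))[0]
p=np.array(s["tcp_pos"]);yaw=np.arctan2(R[1,0],R[0,0])
t=np.array([float(x) for x in sys.argv[1:4]])
print("t",round(float(s["time"]),2),"p",p.round(2),"F",np.round(s["contact_force"],2),"shift/25",((R.T@(t-p))/25).round(3),"turn/.08",round((-(np.arctan2(-.994,.106)-yaw))/.08,2),"tilt",R[:,2].round(4))
E
python3 tr.py 440 -150 230
```

```text
t 0.57 p [ 304.35 -432.92  228.27] F [ 1.15 -0.88  0.03] shift/25 [-10.74   -6.494  -0.054] turn/.08 -0.12 tilt [-0.0016  0.0021 -1.    ]
```

```bash
python3 -m handwheel '[-1,-0.6,0,0,-1,-0.6,0,0,-1,-0.6,0,0,-1,-0.6,0,0,-1,-0.6,0,0]';python3 -m handwheel '[-1,-0.6,0,0,-1,-0.6,0,0,-1,-0.6,0,0,-1,-0.6,0,0,0,0,0,0]'; python3 tr.py 440 -150 230
python3 - <<'E'
from h import *
c=vision.get_calibration("wrist");print(c);im=vision.capture("wrist");cv2.imwrite("pics/w1.png",im)
E
```

```text
time: 0.98
tcp_pos: [370.0, -293.5, 228.0]
tcp_rot: [-2.322, 2.115, 0.006]
contact_force: [0.8, -1.1, -0.6]
width: 0.0
time: 1.4
tcp_pos: [422.8, -179.1, 228.2]
tcp_rot: [-2.324, 2.112, 0.007]
contact_force: [-0.6, 0.5, -0.3]
width: -0.0
t 1.4 p [ 422.78 -179.1   228.21] F [-0.63  0.48 -0.34] shift/25 [-1.093 -0.796 -0.068] turn/.08 -0.13 tilt [-0.0022  0.0041 -1.    ]
{'fov_y': 65.70646984690485, 'cx': 253.98893493502328, 'cy': 192.71969823056935, 'rvec': array([-2.13076165,  1.93381119,  0.33219901]), 'tvec': array([-219.01594354,  338.91856024,  511.51651694])}
```

View pics/w1.png

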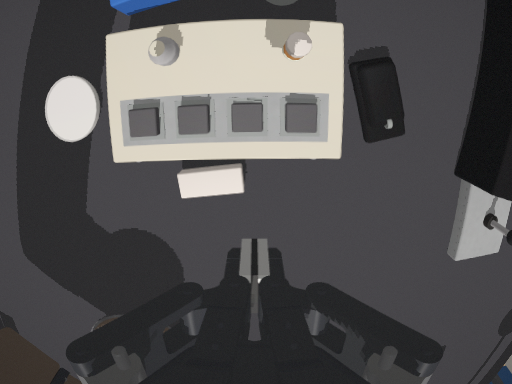

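The wrist view shows all four keys: (144,122), (194,119), (247,117) and (301,117). The closed fingertips are near (254,242). Next is an enlarged crop.

```bash
python3 - <<'E'
import cv2
a=cv2.imread("pics/w1.png")[15:170,98:352];cv2.imwrite("pics/w1c.png",cv2.resize(a,None,fx=3,fy=3,interpolation=cv2.INTER_CUBIC))
E
```

```text
(no output)
```

View pics/w1c.png

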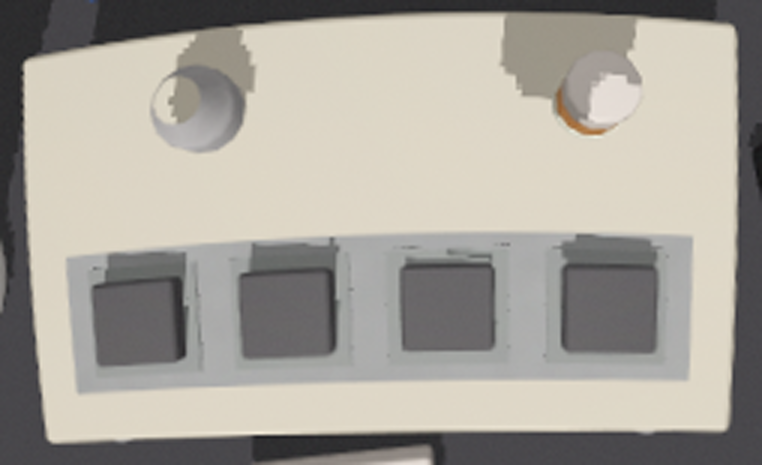

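The third key casts almost no shadow, so three cues now mark it as latched.

```bash
python3 - <<'E'
from h import *
c=dict(fov_y=65.70646984690485,cx=253.98893493502328,cy=192.71969823056935,rvec=[-2.13076165,1.93381119,0.33219901],tvec=[-219.01594354,338.91856024,511.51651694])
def w(u,v,z): return at(c,u/3+98-.33,v/3+15-.33,z,True)[:2].round(1)
for p,z in[((138,322),73),((287,313),73),((447,308),67),((609,309),73),((50,441),60),((728,431),60),((736,28),60)]: print(w(*p,z))
E
```

```text
[470.5 -59.4]
[ 476.4 -113. ]
[ 481.7 -166.4]
[ 487.7 -220.2]
[421.6 -17.3]
[ 448.4 -272.1]
[ 594.4 -256.4]
```

```bash
python3 tr.py 472 -59 88
```

```text
t 1.45 p [ 422.36 -180.45  228.21] F [ 0.18  0.4  -0.48] shift/25 [-4.624 -2.453  5.621] turn/.08 -0.13 tilt [-0.0023  0.0036 -1.    ]
```

```bash
python3 -m handwheel '[-0.9,-0.5,0.8,-0.1,-0.9,-0.5,0.8,0,-0.9,-0.5,0.8,0,-0.9,-0.5,0.8,0,-0.9,-0.5,0.8,0]';python3 tr.py 472 -59 88
```

```text
time: 1.87
tcp_pos: [475.8, -64.5, 128.6]
tcp_rot: [-2.326, 2.107, -0.01]
contact_force: [1.5, 0.4, -0.4]
width: -0.5
t 1.87 p [475.78 -64.54 128.6 ] F [ 1.49  0.39 -0.41] shift/25 [-0.24   0.139  1.622] turn/.08 -0.1 tilt [ 0.0068 -0.0021 -1.    ]
```

```bash
python3 -m handwheel '[0,0,0.8,-0.1,-0.1,0.1,0.5,0,0,0,0.2,0,0,0,0,0,0,0,0,0]';python3 tr.py 472 -59 80;python3 -m handwheel '[0,0,0,0]';python3 -m handwheel '[0,0,0,0]';python3 -m handwheel '[0,0,0,0]';python3 tr.py 472 -59 80
```

```text
time: 2.28
tcp_pos: [473.2, -61.4, 85.6]
tcp_rot: [-2.339, 2.097, -0.002]
contact_force: [-0.5, -0.0, 0.1]
width: 0.1
t 2.28 p [473.21 -61.35  85.61] F [-0.51 -0.03  0.07] shift/25 [-0.099  0.038  0.224] turn/.08 0.04 tilt [ 1.2e-03 -7.0e-04 -1.0e+00]
time: 2.37
tcp_pos: [473.4, -62.1, 86.1]
tcp_rot: [-2.338, 2.097, -0.003]
contact_force: [0.3, 0.2, 0.8]
width: -0.0
time: 2.45
tcp_pos: [473.8, -62.7, 86.8]
tcp_rot: [-2.337, 2.098, -0.005]
contact_force: [0.9, -0.3, 0.4]
width: 0.3
time: 2.53
tcp_pos: [474.1, -63.2, 87.6]
tcp_rot: [-2.336, 2.098, -0.007]
contact_force: [0.0, 0.2, -0.2]
width: 0.1
t 2.53 p [474.09 -63.22  87.58] F [ 0.02  0.24 -0.16] shift/25 [-0.177  0.066  0.302] turn/.08 0.01 tilt [ 0.0043 -0.0016 -1.    ]
```

```bash
python3 -m handwheel '[-0.1,0.03,0.25,0,-0.1,0.03,0.2,0,-0.03,0.01,0.06,0]';python3 tr.py 472 -59 70.5;python3 - <<'E'
from h import *
for i in range(3):
    vision.capture("side");s=get_state();print(np.round(s["tcp_pos"],2),np.round(s["contact_force"],2))
E
```

```text
time: 2.78
tcp_pos: [472.4, -58.1, 75.4]
tcp_rot: [-2.333, 2.099, -0.012]
contact_force: [0.1, 0.3, -1.2]
width: -0.1
t 2.78 p [472.41 -58.11  75.44] F [ 0.08  0.3  -1.17] shift/25 [0.033 0.022 0.198] turn/.08 -0.01 tilt [ 0.0081 -0.0027 -1.    ]
[472.3  -58.05  75.35] [ 0.15 -0.62 -0.35]
[472.43 -58.15  75.55] [0.25 0.39 0.26]
[472.62 -58.25  75.76] [ 0.18 -0.15 -0.48]
```

```bash
python3 -m handwheel '[0,0,0.1,0]';python3 -m handwheel '[0,0,0.1,0]';python3 tr.py 472 -59 70.5;python3 - <<'E'
from h import *
im=vision.capture("side");s=get_state();print(np.round(s["tcp_pos"],2),np.round(s["contact_force"],2))
cv2.imwrite("pics/t1.png",cv2.resize(im[120:240,280:400],None,fx=5,fy=5,interpolation=cv2.INTER_CUBIC))
E
```

```text
time: 3.02
tcp_pos: [472.9, -58.3, 73.5]
tcp_rot: [-2.334, 2.098, -0.013]
contact_force: [-0.2, 0.8, 0.4]
width: -0.1
time: 3.1
tcp_pos: [472.9, -58.2, 70.9]
tcp_rot: [-2.334, 2.098, -0.013]
contact_force: [-0.9, -0.6, 1.8]
width: 0.0
t 3.1 p [472.89 -58.23  70.87] F [-0.86 -0.57  1.77] shift/25 [0.027 0.039 0.015] turn/.08 0.0 tilt [ 0.0085 -0.0029 -1.    ]
[472.85 -58.24  70.52] [-0.01 -0.18  2.03]
```

View pics/t1.png

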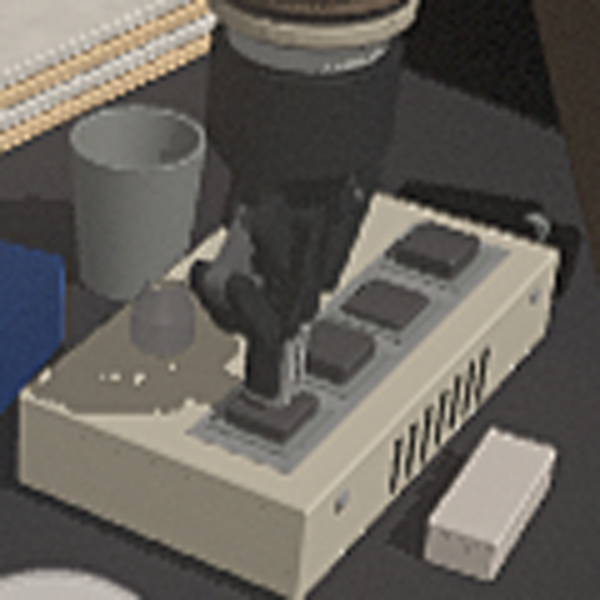

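The fingers are on the leftmost key, about 2.5 mm down at about 2 N, which matches the given spring. Next: lift and go to key 2.

```bash
python3 -m handwheel '[0,0,-0.4,0,0,0,-0.4,0,0.7,0,0,0,0.7,0,0,0,0.6,0,0,0]';python3 -m handwheel '[0,0,0.1,0]'; python3 tr.py 478 -113 76
```

```text
time: 3.57
tcp_pos: [477.8, -107.2, 93.7]
tcp_rot: [-2.338, 2.094, -0.011]
contact_force: [-0.0, -0.4, -0.9]
width: 0.1
time: 3.65
tcp_pos: [478.7, -109.1, 92.3]
tcp_rot: [-2.336, 2.095, -0.014]
contact_force: [-0.0, 0.0, -0.9]
width: 0.3
t 3.65 p [ 478.69 -109.11   92.3 ] F [-0.    0.05 -0.92] shift/25 [0.149 0.05  0.652] turn/.08 0.03 tilt [ 0.0092 -0.0033 -1.    ]
```

```bash
python3 -m handwheel '[0.1,0.03,0.35,0,0.05,0.02,0.3,0]';python3 -m handwheel '[0,0,0.05,0]'; python3 tr.py 478 -113 70.5
```

```text
time: 3.82
tcp_pos: [478.4, -113.4, 76.8]
tcp_rot: [-2.334, 2.096, -0.018]
contact_force: [-0.0, -0.5, -0.1]
width: -0.0
time: 3.9
tcp_pos: [477.8, -113.0, 74.4]
tcp_rot: [-2.334, 2.096, -0.016]
contact_force: [-0.1, -0.2, 0.2]
width: 0.2
t 3.9 p [ 477.83 -113.05   74.35] F [-0.08 -0.2   0.16] shift/25 [-0.002 -0.005  0.154] turn/.08 0.02 tilt [ 0.0104 -0.0037 -0.9999]
```

```bash
python3 -m handwheel '[0,0,0.1,0]';python3 -m handwheel '[0,0,0.05,0]'; python3 tr.py 478 -113 70.5;python3 - <<'E'
from h import *
for i in range(2):
    vision.capture("side");s=get_state();print(np.round(s["tcp_pos"],2),np.round(s["contact_force"],2))
E
```

```text
time: 3.98
tcp_pos: [477.7, -112.6, 71.4]
tcp_rot: [-2.335, 2.096, -0.015]
contact_force: [0.5, -1.4, 1.0]
width: -0.3
time: 4.07
tcp_pos: [477.6, -112.3, 69.7]
tcp_rot: [-2.336, 2.095, -0.014]
contact_force: [0.0, -1.1, 3.7]
width: 0.2
t 4.07 p [ 477.58 -112.27   69.65] F [ 0.01 -1.14  3.66] shift/25 [ 0.031 -0.014 -0.034] turn/.08 0.03 tilt [ 0.0092 -0.0033 -1.    ]
[ 477.58 -112.23   69.6 ] [ 0.36 -1.03  2.13]
[ 477.61 -112.26   69.9 ] [0.51 0.65 3.22]
```

Tap 2 went about 3.3 mm down. Next is the latched key 3 with light contact only: its top is at 67 and it must not go below 64.5.

```bash
python3 -m handwheel '[0,0,-0.4,0,0,0,-0.4,0,0.7,0,0,0,0.7,0,0,0,0.7,0,0,0]';python3 -m handwheel '[0.1,0,0.25,0]'; python3 tr.py 483.5 -167 72
```

```text
time: 4.58
tcp_pos: [482.6, -161.9, 93.8]
tcp_rot: [-2.341, 2.09, -0.011]
contact_force: [0.3, 0.5, 0.3]
width: 0.2
time: 4.67
tcp_pos: [484.0, -166.4, 89.2]
tcp_rot: [-2.34, 2.09, -0.016]
contact_force: [-0.0, 0.2, -0.7]
width: -0.0
t 4.67 p [ 483.98 -166.4    89.22] F [-0.02  0.21 -0.67] shift/25 [0.019 0.028 0.689] turn/.08 0.08 tilt [ 0.0102 -0.0036 -0.9999]
```

```bash
python3 -m handwheel '[0,0,0.35,0.05,0,0.02,0.3,0]';python3 -m handwheel '[0,0,0.03,0]'; python3 tr.py 483.5 -167 67.5
```

```text
time: 4.83
tcp_pos: [483.8, -166.7, 73.2]
tcp_rot: [-2.333, 2.096, -0.018]
contact_force: [-0.2, 0.2, -0.2]
width: -0.1
time: 4.92
tcp_pos: [483.0, -165.9, 71.1]
tcp_rot: [-2.334, 2.097, -0.015]
contact_force: [0.6, -0.2, -0.3]
width: 0.2
t 4.92 p [ 483.01 -165.85   71.12] F [ 0.59 -0.17 -0.33] shift/25 [ 0.047 -0.013  0.145] turn/.08 0.01 tilt [ 0.0099 -0.0033 -0.9999]
```

```bash
python3 -m handwheel '[0,0,0.08,0]';python3 -m handwheel '[0,0,0.05,0]';python3 tr.py 483.5 -167 67;python3 - <<'E'
from h import *
for i in range(2):
    vision.capture("side");s=get_state();print(np.round(s["tcp_pos"],2),np.round(s["contact_force"],2))
E
```

```text
time: 5.0
tcp_pos: [482.8, -165.1, 68.7]
tcp_rot: [-2.334, 2.096, -0.013]
contact_force: [0.1, 0.3, 0.4]
width: 0.2
time: 5.08
tcp_pos: [482.5, -164.4, 66.9]
tcp_rot: [-2.335, 2.096, -0.012]
contact_force: [-0.5, -2.8, 4.5]
width: -0.0
t 5.08 p [ 482.51 -164.44   66.93] F [-0.54 -2.78  4.51] shift/25 [ 0.106 -0.028 -0.002] turn/.08 0.02 tilt [ 0.0081 -0.0023 -1.    ]
[ 482.53 -164.51   66.95] [-2.17  0.82  1.62]
[ 482.56 -164.59   67.19] [0.3  0.13 0.23]
```

Key 3 was touched at z ≈ 66.9, with a force peak of about 4.5 N and no sinking. On to key 4.

```bash
python3 -m handwheel '[0,0,-0.5,0,0,0,-0.5,0,0.7,0,0,0,0.7,0,0,0,0.75,0,0,0]';python3 -m handwheel '[0.1,0,0.25,0]'; python3 tr.py 489 -221 76
python3 - <<'E'
from h import *
im=vision.capture("side")
cv2.imwrite("pics/t3.png",cv2.resize(im[120:240,280:400],None,fx=5,fy=5,interpolation=cv2.INTER_CUBIC))
E
```

```text
time: 5.6
tcp_pos: [487.9, -215.2, 93.9]
tcp_rot: [-2.341, 2.09, -0.009]
contact_force: [0.6, -0.1, 0.2]
width: 0.3
time: 5.68
tcp_pos: [489.3, -219.8, 88.7]
tcp_rot: [-2.34, 2.09, -0.014]
contact_force: [0.1, 0.6, -0.1]
width: -0.3
t 5.68 p [ 489.34 -219.85   88.7 ] F [ 0.13  0.55 -0.12] shift/25 [0.042 0.023 0.508] turn/.08 0.08 tilt [ 0.0092 -0.0029 -1.    ]
```

View pics/t3.png

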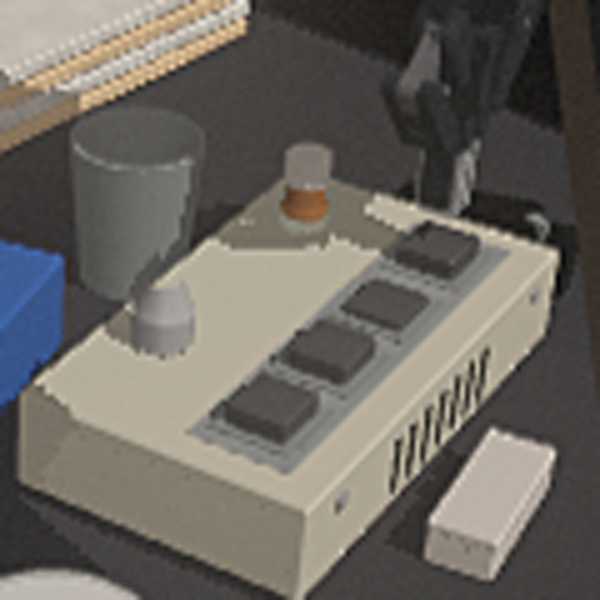

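Key 3, at (388,303), is still low. The others stand. Now tap key 4.

```bash
python3 -m handwheel '[0.02,0.02,0.28,0,0.03,0.02,0.2,0]';python3 -m handwheel '[0,0,0.03,0]'; python3 tr.py 489 -221 70.5
```

```text
time: 5.9
tcp_pos: [487.3, -219.1, 74.2]
tcp_rot: [-2.339, 2.091, -0.009]
contact_force: [-0.4, -0.1, -0.4]
width: -0.4
time: 5.98
tcp_pos: [486.8, -218.3, 72.4]
tcp_rot: [-2.34, 2.091, -0.006]
contact_force: [-0.4, -0.5, 0.9]
width: 0.1
t 5.98 p [ 486.77 -218.32   72.39] F [-0.36 -0.52  0.93] shift/25 [ 0.116 -0.076  0.076] turn/.08 0.07 tilt [ 5.4e-03 -2.0e-04 -1.0e+00]
```

```bash
python3 -m handwheel '[0,0,0.07,0]';python3 tr.py 489 -221 70.5;python3 - <<'E'
from h import *
for i in range(2):
    vision.capture("side");s=get_state();print(np.round(s["tcp_pos"],2),np.round(s["contact_force"],2))
E
```

```text
time: 6.07
tcp_pos: [486.7, -217.8, 70.3]
tcp_rot: [-2.341, 2.091, -0.006]
contact_force: [0.6, -1.9, 2.3]
width: -0.0
t 6.07 p [ 486.7  -217.75   70.3 ] F [ 0.58 -1.93  2.33] shift/25 [ 0.14  -0.077 -0.008] turn/.08 0.08 tilt [ 0.005 -0.    -1.   ]
[ 486.65 -217.69   69.99] [ 1.57 -0.09  1.61]
[ 486.65 -217.71   70.3 ] [-0.46  0.72  2.15]
```

Tap 4 went about 3 mm down. Now lift, return to key 3 and press it to about z 63.7.

```bash
python3 -m handwheel '[0,0,-0.5,0,0,0,-0.5,0,-0.7,0,0,0,-0.7,0,0,0,-0.7,0,0,0]';python3 -m handwheel '[-0.1,0,0.2,0]'; python3 tr.py 483.5 -167 72
```

```text
time: 6.58
tcp_pos: [480.7, -164.9, 96.3]
tcp_rot: [-2.338, 2.093, -0.005]
contact_force: [-0.6, 0.3, 0.1]
width: 0.1
time: 6.67
tcp_pos: [480.1, -160.4, 92.0]
tcp_rot: [-2.34, 2.091, -0.005]
contact_force: [0.5, -0.4, -1.0]
width: 0.2
t 6.67 p [ 480.07 -160.36   92.01] F [ 0.5  -0.36 -0.96] shift/25 [ 0.279 -0.103  0.801] turn/.08 0.07 tilt [ 4.9e-03  7.0e-04 -1.0e+00]
```

```bash
python3 -m handwheel '[0.25,-0.1,0.1,0.07,0.1,-0.05,0.3,0,0,0,0.3,0]'; python3 tr.py 483.5 -167 72
```

```text
time: 6.92
tcp_pos: [486.0, -169.1, 74.0]
tcp_rot: [-2.335, 2.095, -0.008]
contact_force: [-0.0, -0.5, -0.0]
width: 0.2
t 6.92 p [ 486.03 -169.14   74.02] F [-0.04 -0.47 -0.02] shift/25 [-0.096  0.092  0.08 ] turn/.08 0.03 tilt [ 6.7e-03 -2.0e-04 -1.0e+00]
```

```bash
python3 -m handwheel '[-0.06,0.06,0.1,0,0,0,0.1,0,0,0,0.1,0]'; python3 tr.py 483.5 -167 63.7
```

```text
time: 7.17
tcp_pos: [484.0, -169.2, 63.6]
tcp_rot: [-2.333, 2.098, -0.004]
contact_force: [0.9, 3.1, 4.6]
width: -0.2
t 7.17 p [ 484.   -169.2    63.61] F [0.94 3.07 4.57] shift/25 [-0.089  0.011 -0.004] turn/.08 -0.0 tilt [ 0.0044  0.0011 -1.    ]
```

```bash
python3 -m handwheel '[0,0,0.02,0]'; python3 -m handwheel '[0,0,-0.3,0,0,0,-0.6,0,0,0,-0.9,0,0,0,-0.9,0,0,0,-0.9,0]'; python3 -m handwheel '[0,0.9,-0.8,0,0,0.9,-0.8,0,0,0.3,-0.3,0]'
python3 - <<'E'
from h import *
im=vision.capture("side")
cv2.imwrite("pics/t5.png",cv2.resize(im[120:240,280:400],None,fx=5,fy=5,interpolation=cv2.INTER_CUBIC))
im=vision.capture("wrist");cv2.imwrite("pics/w5.png",im)
E
```

```text
time: 7.25
tcp_pos: [484.0, -169.3, 62.9]
tcp_rot: [-2.333, 2.098, -0.003]
contact_force: [-1.5, 3.7, 16.5]
width: 0.1
time: 7.67
tcp_pos: [481.9, -169.6, 152.1]
tcp_rot: [-2.333, 2.101, 0.009]
contact_force: [-0.2, 0.4, 1.1]
width: 0.3
time: 7.92
tcp_pos: [430.0, -176.1, 204.3]
tcp_rot: [-2.334, 2.099, 0.002]
contact_force: [-1.0, -0.5, 0.9]
width: 0.0
```

View pics/t5.png

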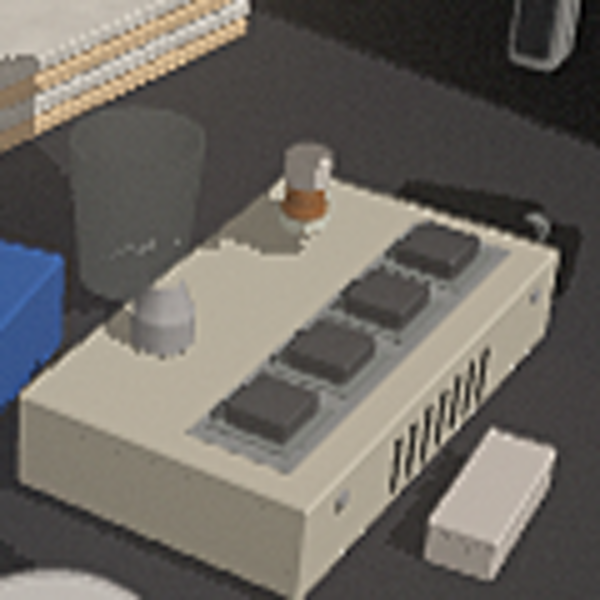

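View pics/w5.png

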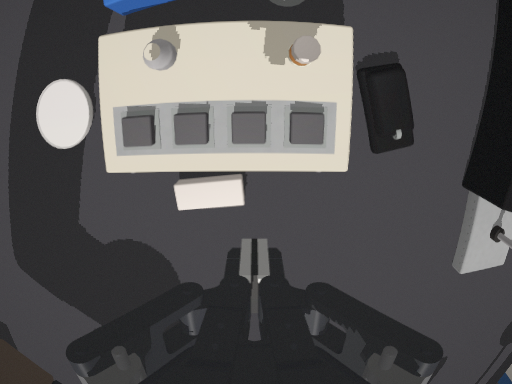

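Key 3 now stands level with the rest, with a full side face at (388,300) like its neighbours. The objective, bottle, slide box, dish and mouse have not moved. Handing in.

```bash
python3 -m handwheel '[0,0,0,0]'; python3 -c "from bench import order;print(order.job_done())"
```

```text
time: 8.1
tcp_pos: [431.4, -176.5, 203.1]
tcp_rot: [-2.332, 2.101, 0.0]
contact_force: [0.5, -0.2, 0.4]
width: -0.6
the job is handed in; nothing more can be done
None
```

The job is done and handed in at 8.1 s. The latched key was the third from the left; I found it by its height in the side view and its missing shadow in the wrist view.

- **Taps, left to right with the fingers shut:** keys 1, 2 and 4 went about 2.5 to 3.4 mm down at roughly 2 to 3 N, well short of the latched 6 mm. Key 3 got only a light touch at its latched height (about 67 mm), and a picture afterwards showed it still down.
- **Release:** I then pressed key 3 to about 63 mm, past the 64.5 mm where its catch lets go, and lifted clear.
- **Last checks:** the final side and wrist pictures show all four keys standing level and nothing around the selector moved. The robot was clear at about 203 mm, with only noise on the force reading.

Two readings were higher than expected:
- **Key 3 tap:** the force spiked briefly to about 4.5 N, above the 3 N at which the key starts to give, but the fingertip reading never went below 66.9 mm.
- **Final press:** it reached the bottom of the stroke at about 16 N for a moment, far below the 120 N wrist limit.

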